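Slide a specimen puck into its recess and clip it

TASK

On the blue specimen stage, push the black puck across the deck with your fingertips until it drops into the round recess and lies flat in it; then push the yellow clip round (its red pin is there to push on) until it lies fully over the puck. Push only: do not pick the puck up, do not push it off the stage, and leave the white puck and everything else on the desk where it is.

Things in the scene. Friction and masses are not known exactly. Their poses are not given: they have to be found in the camera images.
- stage: Fixed blue-coated metal plate, 150 (x) by 276 (y) by 20 mm, standing on the desk; origin at the centre of its underside, own z up. Its flat top (the deck) is 20 mm above the origin. The deck is level all round the recess, without guides.
- recess (a point): Centre of the round recess, at deck height (0, 0, 20 mm in the stage's frame). The recess is 44 mm across and 7 mm deep with a flat grey floor.
- black_puck_center (a point): Centre, half-way up, of the black resin puck: a loose disc 40 mm across, 12 mm high, about 40 g, a small copper rectangle in its top. 6 mm above deck height while it lies on the deck; 1 mm below it when seated (puck then 5 mm proud of the deck). It starts flat on the deck about 90 mm from the recess, on the stage's +y or -y side, and 15 mm nearer the stage's -x edge.
- white_puck_center (a point): Centre (half-way up) of the white resin puck, same size and build, which starts flat on the deck on the other side of the recess and stays there.
- clip_pivot (a point): Pivot axis of the yellow swing clip at deck height: x = 52 mm, y = 0 in the stage's frame. The clip is a bar 12 mm wide reaching 46 mm from the axis; its underside is 8 mm and its top 12 mm above the deck, so it passes over a seated puck but not over one that lies on the deck. A boss 20 mm across carries it.
- clip (a joint): Angle (rad) of the yellow clip about its upright pivot. 0: parked, pointing along the stage's +y. It grows anticlockwise seen from above; at 1.571 (hard stop) the clip points along the stage's -x, over the recess: fully over. It stays where it is left (friction, about 1.1 N at the pin). It starts between 0 and 0.45.
- clip_pin (a point): The red upright pin on the clip, 10 mm across, 37 mm from the pivot axis; it stands from 12 to 32 mm above the deck, and this point is on its axis half-way up (22 mm above the deck).
- fuse_box: Small loose box with red lid, 38 x 52 x 18 mm, on the desk left of the stage; origin at the centre of its underside. Leave alone.
- tweezers: Loose steel tweezers, 21 x 130 x 10 mm, on the desk right of the stage; origin at the centre of the underside. Leave alone.
- marker: Loose blue-and-white marker pen, 17 x 138 x 17 mm, on the desk left of the stage; origin at the centre of the underside. Leave alone.
Mind the look-alikes: they are no part of the job. Of the things shaped like the part that bears black_puck_center, the black one is meant.

How it is judged:
On the way, in this order (a step that is already met when the one before it is completed fails the run):
1. the black puck lies flat in the recess, the clip not yet over it (horizontal distance between black_puck_center and recess below 0.005 m and z of black_puck_center in the frame of stage below 0.0208 m and angle between black_puck_center's own z axis and vertical below 0.08 rad and value of joint clip below 1 rad), for 0.2 s.
2. the clip lies over the seated puck (value of joint clip above 1.37 rad and z of black_puck_center in the frame of stage below 0.0208 m), for 0.2 s.
At the end, for the whole second after the job is handed in: The black puck lies in the recess: centre within 5 mm of the recess centre, within 1.8 mm of its fully seated height, tilted less than 0.08 rad; the clip stands over it at more than 1.37 rad; the white puck is within 10 mm, and the fuse box, tweezers and marker within 20 mm, of where they started (all of step 2 and horizontal distance between black_puck_center and recess below 0.005 m and angle between black_puck_center's own z axis and vertical below 0.08 rad and distance of white_puck_center from where it was at the start of the episode below 0.01 m and distance of each of fuse_box, tweezers, marker from where it was at the start of the episode below 0.02 m); the robot touches nothing.
It fails at once if the black puck is lifted (centre more than 7 mm above where it lies on the deck) (z of black_puck_center in the frame of stage above 0.033 m).
It fails at once if the black puck falls off the stage (z of black_puck_center in the frame of stage below 0.012 m).
It fails at once if the white puck is moved by more than 10 mm (distance of white_puck_center from where it was at the start of the episode above 0.01 m).
It fails at once if a bystander is moved by more than 20 mm (distance of any of fuse_box, tweezers, marker from where it was at the start of the episode above 0.02 m).
It also fails if it takes over 48 s, if anything falls off the work surface, if the arm or the gripper's body presses on something with over 40 N, if the wrist force passes 120 N, or if a joint passes its speed limit or range.

ROBOT

A 7-joint arm with a two-finger parallel gripper is mounted at the origin on a cart in front of the work surface, level with it; the furniture and walls round the work are solid. World frame = base frame: x ahead of the robot, y to its left, z up, the work surface at z = 0. Lengths are in m, angles in rad, forces in N, time in s.
With the tool pointing down it reaches from about 0.4 to 0.85 m from the base axis. Payload 10.4 kg.
Tool frame: the origin (TCP) lies at the very end of the fingers, on their centre line; the grasp point (between the pads) lies behind it (arm.grasp_offset is the z of the grasp point in the tool frame, in m); z points along the fingers, y is the line along which they close (so a half turn about z gives the same grasp; the last joint's range is limited). The gripper opens to 87 mm and grips with 3 to 60 N. Pads are 19 mm wide; open, the fingers measure 117 mm over their backs; the gripper's body (75 mm by 190 mm) begins 51 mm behind the grasp point.
Start: joints at [1.132, 0.332, -0.065, 1.46, 0.022, 1.35, -0.088], TCP at [0.252, -0.572, 0.223] pointing down, gripper open.
Joint ranges: [-2.6, 2.6], [-0.5, 2.12], [-1.47, 1.34], [0.16, 2.42], [-1.27, 4.41], [0.06, 2.06], [-2.6, 2.6]. Speed limits (rad/s): [2.22, 2.22, 2.79, 2.79, 3.14, 3.14, 3.14].

INTERFACE

Orientations are given as a 3x3 rotation matrix whose columns are the frame's x, y, z axes.
In Python, from bench import readout, eyes, order, finder, arm gives the robot as it stands.
- The arm moves only by the tool send_rows, never from a script. Its arguments are lists of equal length, an entry for each row: "grip": the opening, from 0 (shut) to 1 (fully open); "delta_pos": the shift along the tool's x, y, z in units of 30 cm (1.0 is 30 cm), a list of three; "turn": the turn about the tool's z in units of pi rad (1.0 is pi rad). In form: {"grip": [grip, ...], "delta_pos": [[tx, ty, tz], ...], "turn": [turn, ...]}. A call has exactly 8 rows; each row is the pose to reach, as a shift and turn from the pose commanded when the call began, along the tool's axes at that moment, turning the shorter way round; what a row does not reach only later rows make up. A row lasts 1/12 s, in which the tool goes at most 41.7 mm and 7.16 degrees, less where a joint would pass 70% of its speed; a pose out of reach is approached as far as the arm can. A call with a number of a shift or a turn outside -1 to 1 is refused whole. A call with a gripper value outside its range is refused whole. The fingers move at their own pace and stop on an object; "squeeze" is the grip in N (left out, the last holds). Time passes only in rows, so rows that repeat a pose let the fingers close, or fill a call up. It gives the time, the measured TCP pose, the force, the opening and the grip force at its end, in the units of the state.
- readout.get_state(): the state, without advancing time (a new reading comes with each control period).
- eyes.snapshot(name): name is "scene" or "top" or "wrist"; returns the picture (420x560x3 uint8, red, green, blue); there is no depth.
- eyes.camera_info(name): a dict with "fx", "fy", "cx", "cy" (pixels), "k1" (the pictures are not rectified: a ray, as slopes to the right and down, at radius r is drawn at 1 + k1 r^2 times it, then the intrinsics apply), "extrinsics" (4x4, takes a point from camera to world coordinates); the wrist camera has in their place "T_tool_cam" (4x4, takes a point from camera to tool coordinates, whose origin is the TCP and whose axes are the flange's). Camera axes: x right, y up, looking along -z (the intrinsics and any distortion apply to the point x, -y, -z); pixel columns grow to the right and rows downward; lengths in m; the calibration is good to about 2 mm. A picture is of the moment at which its call begins: read the wrist's pose just before it. camera_info takes no time and is no camera call.
- order.close_job(): hands the job in; it is judged then, once.
Trained networks look in the newest picture that a camera, given by its name, has taken for a name from the list of things; names that differ only in an ending like _2 or _b are one class to them, and where a whole thing is asked for, a point or a joint stands for the part that bears it (a point fixed in the world has none). Each returns a list of dicts, best first, with "confidence" (0 to 1); they miss things now and then, are a little off and sometimes report something else, mostly with a low value. They report only what shows in the picture. A call takes as long as a camera call. They do not tell look-alikes from the thing itself.
- finder.search_frame(camera, query): "rect" ([left, top, width, height] in pixels, round what is visible of it).
- finder.spot_point(camera, query): "uv" ([column, row] in pixels: a listed point, or the origin of a listed thing).
The state is a dict: "clock": time; "joint_pos": joint angles; "qd": joint speeds; "effort": joint torques, N m; "eef_pos": TCP position; "tcp_rot": TCP orientation; "contact_force": force on the tool from outside, world axes, zero at the start; "wrist_torque": the same for the moment, N m; "grip_width": opening from 0.0 (shut) to 1.0 (fully open); "finger_force": force on a finger pad.
Only numpy, scipy, OpenCV 4.12 (cv2) and the standard library are available. Lean on these libraries where they do the work, as an engineer would, in place of code of your own. Each camera call takes 0.05 s, during which the arm holds its last target. There are 200 camera calls.

## Working session

There is one attempt and no reset: what is moved stays moved. The work goes in short steps, Python scripts to look and compute and a tool call to move; the robot and the scene stay as the last step left them, time stands still between calls to the robot, and variables do not carry over. Pictures are saved under pics/ and viewed, at most 10 in all, crops included, and the job is handed in when it is done.

Besides the shell and the picture viewer there is one more tool, called after ">>>" as name([rows], argument=value, ...), one row to a line, values as JSON. send_rows: Moves the arm, as the interface text tells. Shifts and turns lie within -1 to 1; 1 stands for 30 cm of shift or pi rad of turn. Its arguments: {"type":"object","properties":{"grip":{"type":"array","items":{"type":"number"}},"delta_pos":{"type":"array","items":{"type":"array","items":{"type":"number","minimum":-1,"maximum":1}}},"turn":{"type":"array","items":{"type":"number","minimum":-1,"maximum":1}},"squeeze":{"type":"number"}},"required":["grip","delta_pos","turn"]}

```bash
mkdir -p pics; cat > h.py <<'E'
import numpy as np, cv2
from bench import readout, eyes, order, finder, arm
def ray(cam,uv):
    c=eyes.camera_info(cam); d=np.array([(uv[0]-c["cx"])/c["fx"],(uv[1]-c["cy"])/c["fy"]])
    s=d.copy()
    for _ in range(20): s=d/(1+c["k1"]*(s@s))
    if cam=="wrist":
        st=readout.get_state(); T=np.eye(4); T[:3,:3]=st["tcp_rot"]; T[:3,3]=st["eef_pos"]; E=T@np.array(c["T_tool_cam"])
    else: E=np.array(c["extrinsics"])
    return E[:3,3], E[:3,:3]@np.array([s[0],-s[1],-1])
def at(cam,uv,z):
    o,d=ray(cam,uv); return (o+d*(z-o[2])/d[2])
def save(cam,name):
    im=eyes.snapshot(cam); cv2.imwrite(f"pics/{name}.png",im[:,:,::-1]); return im
E
python3 - <<'E'
from h import *
np.set_printoptions(precision=4,suppress=True)
a=save("scene","s0");b=save("top","t0")
cv2.imwrite("pics/both.png",cv2.resize(np.vstack([a,b])[:,:,::-1],None,fx=.71,fy=.71))
st=readout.get_state();print(st["clock"],st["eef_pos"],st["tcp_rot"],arm.grasp_offset)
for q,z in [("stage",0),("recess",.02),("black_puck_center",.026),("white_puck_center",.026),("clip_pivot",.02),("clip_pin",.042),("fuse_box",0),("tweezers",0),("marker",0)]:
    for r in finder.spot_point("top",q)[:3]: print(q,r["uv"],round(r["confidence"],2),at("top",r["uv"],z))
E
```

```text
0.1 [ 0.2523 -0.5714  0.2218] [[ 0.9148  0.4039 -0.0006]
 [ 0.4039 -0.9148  0.0011]
 [-0.0001 -0.0013 -1.    ]] -0.0187
stage [241.7, 226.9] 0.77 [0.5296 0.0781 0.    ]
recess [242.5, 225.8] 0.6 [0.5283 0.0747 0.02  ]
black_puck_center [288.9, 291.4] 0.81 [ 0.3561 -0.0036  0.026 ]
black_puck_center [250.7, 158.7] 0.78 [0.6871 0.0255 0.026 ]
black_puck_center [332.2, 236.2] 0.64 [ 0.4621 -0.129   0.026 ]
white_puck_center [212.0, 243.8] 0.54 [0.4988 0.1524 0.026 ]
white_puck_center [282.1, 214.7] 0.45 [ 0.5355 -0.023   0.026 ]
clip_pivot [233.3, 205.7] 0.86 [0.5808 0.0878 0.02  ]
clip_pin [221.8, 212.8] 0.59 [0.5642 0.1158 0.042 ]
fuse_box [146.0, 288.9] 0.67 [0.4267 0.327  0.    ]
tweezers [418.3, 233.4] 0.59 [ 0.4316 -0.3389  0.    ]
marker [124.2, 234.1] 0.61 [0.567  0.3617 0.    ]
```

View pics/t0.png

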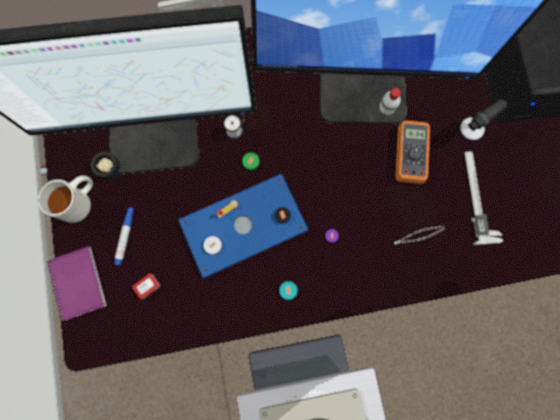

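The top view shows the black puck at (282,215) right of the recess (242,226), the white one at (212,245), and the clip at (227,209). That puts black on the stage's -y side, with the stage yawed about 14°. I'll go above it for a closer look.

>>> send_rows([
  [0.78,-0.74,0],
  [0.78,-0.74,0],
  [0.78,-0.74,0],
  [0.78,-0.74,0],
  [0.78,-0.74,0],
  [0.78,-0.74,0],
  [0.78,-0.74,0],
  [0.78,-0.74,0],
], grip=[0.3,0.3,0.3,0.3,0.3,0.3,0.3,0.3], turn=[-0.3,-0.3,-0.3,-0.3,-0.3,-0.3,-0.3,-0.3])

```text
clock: 1.22
eef_pos: [0.378, -0.2708, 0.2229]
tcp_rot: [[0.202, 0.979, 0.001], [0.979, -0.202, -0.001], [-0.0, 0.001, -1.0]]
contact_force: [1.1, -0.7, 1.4]
grip_width: 0.479
finger_force: 0.0
```

```bash
cat >> h.py <<'E'
np.set_printoptions(precision=4,suppress=True)
def go(x,y,z,yaw):
    "units for a move from the present pose to TCP x,y,z with tool x at yaw (deg)"
    st=readout.get_state(); R=np.array(st["tcp_rot"]); p=np.array(st["eef_pos"])
    y0=np.degrees(np.arctan2(R[1,0],R[0,0])); t=-((yaw-y0+180)%360-180)
    print("clock",st["clock"],"at",p,"yaw",round(y0,2),"F",st["contact_force"],"move",R.T@(np.array([x,y,z])-p)/.3,"turn",t/180)
E
python3 -c "
from h import *
print(np.array(eyes.camera_info('wrist')['T_tool_cam']),eyes.camera_info('wrist')['fx'])
go(.5,.03,.25,94)"
```

```text
[[-0.0007  0.9554  0.2954  0.0812]
 [ 1.      0.0003  0.0014  0.0002]
 [ 0.0013  0.2954 -0.9554 -0.1615]
 [ 0.      0.      0.      1.    ]] 365.9441724272674
clock 1.2167 at [ 0.378  -0.2708  0.2229] yaw 78.36 F [ 1.1093 -0.7407  1.3726] move [ 1.0642  0.1961 -0.0905] turn -0.08689511474109159
```

```bash
python3 -c "
from h import *
go(.54,-.04,.19,94)"
```

```text
clock 1.2167 at [ 0.378  -0.2708  0.2229] yaw 78.36 F [ 1.1093 -0.7407  1.3726] move [0.8626 0.3736 0.1097] turn -0.08689511474109159
```

>>> send_rows([
  [0.86,0.37,0.11],
  [0.86,0.37,0.11],
  [0.86,0.37,0.11],
  [0.86,0.37,0.11],
  [0.86,0.37,0.11],
  [0.86,0.37,0.11],
  [0.86,0.37,0.11],
  [0.86,0.37,0.11],
], grip=[0.3,0.3,0.3,0.3,0.3,0.3,0.3,0.3], turn=[-0.087,-0.087,-0.087,-0.087,-0.087,-0.087,-0.087,-0.087])

```text
clock: 1.88
eef_pos: [0.5419, -0.038, 0.189]
tcp_rot: [[-0.069, 0.998, 0.001], [0.998, 0.069, 0.004], [0.004, 0.001, -1.0]]
contact_force: [-1.3, 0.4, 0.6]
grip_width: 0.299
finger_force: 0.0
```

```bash
python3 - <<'E'
from h import *
go(.54,-.04,.19,94)
save("wrist","w0")
for q,z in [("stage",0),("recess",.02),("black_puck_center",.026),("white_puck_center",.026),("clip_pivot",.02),("clip_pin",.042)]:
    for r in finder.spot_point("wrist",q)[:3]: print(q,r["uv"],round(r["confidence"],2),at("wrist",r["uv"],z))
E
```

```text
clock 1.8833 at [ 0.5419 -0.038   0.189 ] yaw 93.95 F [-1.2993  0.4139  0.5898] move [-0.0061 -0.0067 -0.0033] turn -0.00026347925915280886
stage [273.0, 64.6] 0.89 [0.5285 0.0675 0.    ]
recess [272.0, 60.2] 0.59 [0.5278 0.0675 0.02  ]
black_puck_center [85.6, 137.3] 0.97 [ 0.3655 -0.0062  0.026 ]
black_puck_center [437.9, 130.8] 0.91 [0.6769 0.0176 0.026 ]
black_puck_center [269.3, 177.8] 0.58 [ 0.531  -0.0337  0.026 ]
white_puck_center [333.9, 51.5] 0.68 [0.5788 0.0756 0.026 ]
clip_pivot [331.2, 52.3] 0.84 [0.5775 0.0754 0.02  ]
```

View pics/w0.png

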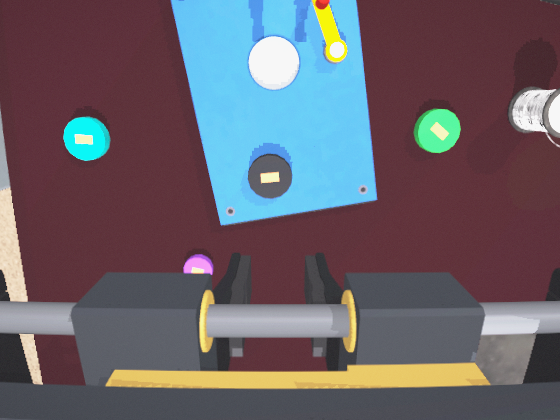

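Wrist view: recess at (273,62), black puck with its copper mark at (270,177), clip pivot at (336,50), pin at (322,3). Next I'll refine these by colour blobs.

```bash
cat >> h.py <<'E'
def blobs(im):
    h=cv2.cvtColor(im,cv2.COLOR_RGB2HSV).astype(int); H,S,V=h[...,0],h[...,1],h[...,2]
    m={"recess":((S<40)&(V>150),.0165),"copper":((S>40)&(S<160)&(V>170)&(H>8)&(H<32),.032)}
    for k,(b,z) in m.items():
        n,l,st,c=cv2.connectedComponentsWithStats(b.astype(np.uint8))
        for i in range(1,n):
            if st[i,4]>60 and c[i][1]<260: print(k,st[i],c[i],at("wrist",c[i],z))
E
python3 - <<'E'
from h import *
blobs(cv2.imread("pics/w0.png")[:,:,::-1])
for r in finder.search_frame("wrist","black_puck_center")[:3]:print(r)
E
```

```text
recess [ 249   37   50   52 2073] [273.4163  62.4674] [0.5293 0.0648 0.0165]
recess [330  42  14  16 181] [336.5967  49.326 ] [0.5824 0.0787 0.0165]
recess [ 512   89   44   55 1198] [530.9683 110.1528] [0.7652 0.0413 0.0165]
recess [546  94  14  40 357] [554.3585 113.8319] [0.7888 0.04   0.0165]
recess [  0 112  10  79 408] [  2.8848 162.6912] [ 0.2763 -0.0351  0.0165]
copper [431 123  18  17 162] [439.2284 130.8827] [0.6758 0.0173 0.032 ]
copper [ 76 135  16   9 118] [ 83.5424 139.1271] [ 0.3667 -0.0074  0.032 ]
copper [260 172  20  11 186] [269.5    177.0538] [ 0.5313 -0.0322  0.032 ]
copper [   0  188   28  114 1876] [ 10.443 249.734] [ 0.2817 -0.118   0.032 ]
{'rect': [246.2, 155.0, 46.1, 44.6], 'confidence': 0.92}
{'rect': [181.6, 253.0, 31.4, 20.9], 'confidence': 0.91}
{'rect': [63.6, 115.3, 46.9, 42.5], 'confidence': 0.77}
```

```bash
python3 -c "
from h import *
go(.5312,-.072,.027,91.3)"
```

```text
clock 2.2833 at [ 0.5395 -0.0466  0.1898] yaw 93.37 F [ 0.101   0.2384 -0.897 ] move [-0.0824 -0.0329  0.5428] turn 0.01150912697791379
```

The arm was still settling when that picture was taken, so I'll redo the measurement once.

```bash
python3 - <<'E'
from h import *
go(0,0,0,90)
blobs(save("wrist","w1"))
go(.5312,-.072,.027,91.3)
print(readout.get_state()["qd"])
E
```

```text
clock 2.2833 at [ 0.5395 -0.0466  0.1898] yaw 93.37 F [ 0.101   0.2384 -0.897 ] move [ 0.2614 -1.7864  0.6319] turn 0.018731349200135916
recess [ 251   25   50   53 2111] [275.486   51.2027] [0.5305 0.0744 0.0165]
recess [332  29  15  16 186] [339.1667  36.6505] [0.5836 0.0894 0.0165]
recess [ 516   75   44   56 1229] [535.2856  97.5102] [0.7667 0.0532 0.0165]
recess [551  84   9  33 183] [556.3224  99.6284] [0.7875 0.0532 0.0165]
recess [  0  97  13  93 607] [  3.6886 154.86  ] [ 0.2784 -0.0272  0.0165]
copper [434 111  18  17 161] [442.6708 118.8696] [0.6771 0.0282 0.032 ]
copper [ 78 127  16   9 113] [ 85.3186 130.9912] [0.3689 0.0001 0.032 ]
copper [263 162  20  11 187] [272.5936 166.9251] [ 0.5336 -0.0226  0.032 ]
copper [   0  184   32  118 2125] [ 11.8984 247.9562] [ 0.2837 -0.1157  0.032 ]
clock 2.3333 at [ 0.5396 -0.0464  0.1898] yaw 93.39 F [-0.0361  0.5279  0.6043] move [-0.0832 -0.0331  0.5427] turn 0.011622690891753489
[-0.0039  0.0033 -0.0037 -0.0016  0.0021  0.0001 -0.001 ]
```

```bash
python3 -c "
from h import *
go(.535,-.064,.026,91.8)"
```

```text
clock 2.3333 at [ 0.5396 -0.0464  0.1898] yaw 93.39 F [-0.0361  0.5279  0.6043] move [-0.0573 -0.0189  0.5461] turn 0.00884491311397571
```

>>> send_rows([
  [-0.057,-0.019,0.1],
  [-0.057,-0.019,0.2],
  [-0.057,-0.019,0.3],
  [-0.057,-0.019,0.4],
  [-0.057,-0.019,0.47],
  [-0.057,-0.019,0.52],
  [-0.057,-0.019,0.54],
  [-0.057,-0.019,0.54],
], grip=[0.3,0.3,0.3,0.3,0.3,0.3,0.3,0.3], turn=[0.009,0.009,0.009,0.009,0.009,0.009,0.009,0.009])

```text
clock: 3.0
eef_pos: [0.5342, -0.0631, 0.0265]
tcp_rot: [[-0.032, 0.999, -0.002], [0.999, 0.032, 0.0], [0.0, -0.002, -1.0]]
contact_force: [-0.8, -0.4, 0.5]
grip_width: 0.298
finger_force: 0.0
```

```bash
python3 - <<'E'
from h import *
save("wrist","w2")
eyes.snapshot("scene");eyes.snapshot("scene");eyes.snapshot("scene")
go(.5336,-.05,.025,91.8)
im=save("wrist","w3"); blobs(im)
E
```

```text
clock 3.2 at [ 0.5361 -0.063   0.0289] yaw 91.85 F [0.3167 0.124  0.2391] move [ 0.0436 -0.0069  0.013 ] turn 0.0002654198130743326
recess [238   0  75  18 929] [275.4338   6.7406] [0.5312 0.057  0.0165]
recess [444 202  16  16  94] [453.266  210.4255] [ 0.6234 -0.0318  0.0165]
recess [197 251  16  15 128] [204.25   257.8906] [ 0.4978 -0.0615  0.0165]
copper [257 184  38  22 655] [275.5389 194.7832] [ 0.5337 -0.0227  0.032 ]
```

View pics/w3.png

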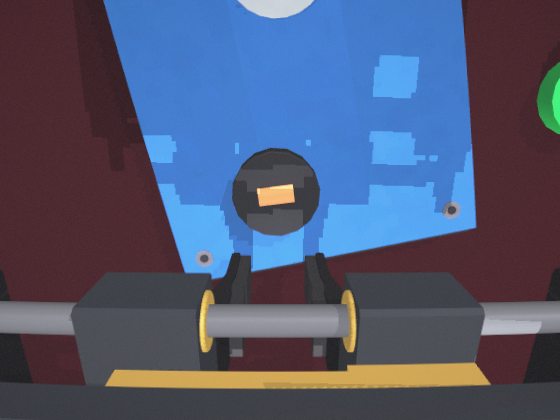

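Puck at (275,192) sits centrally before the two fingertips, and the recess is straight ahead at (275,~-20). Now I'll push.

>>> send_rows([
  [0.0,-0.007,0.011],
  [0.02,-0.007,0.012],
  [0.04,-0.007,0.012],
  [0.06,-0.007,0.012],
  [0.085,-0.007,0.012],
  [0.11,-0.007,0.012],
  [0.135,-0.007,0.012],
  [0.16,-0.007,0.012],
], grip=[0.3,0.3,0.3,0.3,0.3,0.3,0.3,0.3], turn=[0,0,0,0,0,0,0,0])

```text
clock: 3.92
eef_pos: [0.5315, -0.0139, 0.024]
tcp_rot: [[-0.033, 0.999, 0.0], [0.999, 0.033, -0.0], [-0.0, 0.0, -1.0]]
contact_force: [0.6, -0.8, 0.1]
grip_width: 0.299
finger_force: 0.2
```

```bash
python3 - <<'E'
from h import *
go(0,0,0,91.8)
im=save("wrist","w4"); blobs(im)
go(.5305,.050,.0255,91.8)
E
```

```text
clock 3.9167 at [ 0.5315 -0.0139  0.024 ] yaw 91.88 F [ 0.5959 -0.7907  0.1097] move [ 0.1045 -1.7692  0.0798] turn 0.0004673804541346903
recess [ 235   32   96  101 7572] [282.2719  82.567 ] [0.5304 0.0764 0.0165]
recess [399  40  30  31 701] [413.4151  54.592 ] [0.5869 0.0905 0.0165]
copper [258 221  39  26 642] [277.1231 233.6137] [0.5304 0.0116 0.032 ]
clock 3.9667 at [ 0.5314 -0.0121  0.0241] yaw 91.99 F [-0.4093  1.4914  0.0055] move [ 0.2069  0.0041 -0.0046] turn 0.0010331409987366493
```

>>> send_rows([
  [0.025,0.001,0],
  [0.05,0.002,0],
  [0.075,0.003,0],
  [0.1,0.004,0],
  [0.12,0.005,0],
  [0.14,0.006,0],
  [0.155,0.006,0],
  [0.17,0.006,0],
], grip=[0.3,0.3,0.3,0.3,0.3,0.3,0.3,0.3], turn=[0,0,0,0,0,0,0,0])

```text
clock: 4.63
eef_pos: [0.5316, 0.0366, 0.0239]
tcp_rot: [[-0.033, 0.999, 0.0], [0.999, 0.033, -0.0], [-0.0, 0.0, -1.0]]
contact_force: [-0.2, -0.3, -0.3]
grip_width: 0.299
finger_force: 0.3
```

```bash
python3 - <<'E'
from h import *
eyes.snapshot("top")
go(0,0,0,91.8)
im=save("wrist","w5"); blobs(im)
go(.5313,.050,.0255,91.8)
E
```

```text
clock 4.6833 at [0.5316 0.0376 0.024 ] yaw 91.91 F [-1.0935  0.4293 -0.422 ] move [-0.066  -1.7751  0.0798] turn 0.0006338802731331978
recess [ 142    0  105   64 4725] [195.6366  28.7799] [0.493  0.1465 0.0165]
recess [ 235  152   88   61 2918] [279.1405 177.0853] [0.5307 0.0833 0.0165]
recess [385 170  27  27 577] [397.6846 183.1716] [0.5871 0.0823 0.0165]
copper [178   0  33  32 634] [194.4811  13.4968] [0.496  0.1493 0.032 ]
copper [258 221  40  26 646] [277.3127 233.6053] [0.5306 0.0608 0.032 ]
clock 4.7333 at [0.5316 0.0371 0.024 ] yaw 91.92 F [ 0.2414 -0.2404  0.1281] move [ 0.0432  0.0005 -0.0051] turn 0.0006672969294314157
```

View pics/w5.png

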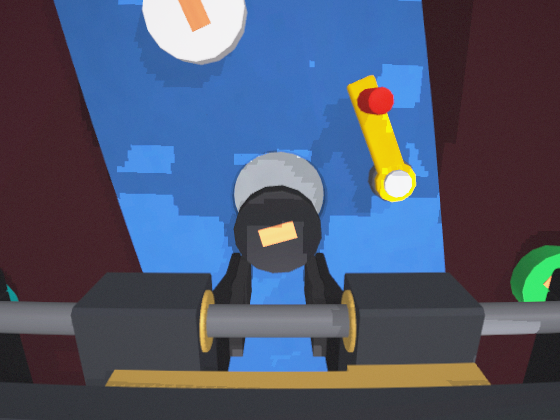

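Puck (277,230) is centred laterally on the recess (279,~195), with about 14 mm left. I'll creep in from here.

>>> send_rows([
  [0.01,0,0],
  [0.018,0,0],
  [0.025,0,0],
  [0.031,0,0],
  [0.036,0,0],
  [0.04,0,0],
  [0.044,0,0],
  [0.047,0,0],
], grip=[0.3,0.3,0.3,0.3,0.3,0.3,0.3,0.3], turn=[0,0,0,0,0,0,0,0])

```text
clock: 5.4
eef_pos: [0.5312, 0.0503, 0.0239]
tcp_rot: [[-0.033, 0.999, 0.0], [0.999, 0.033, -0.0], [-0.0, 0.0, -1.0]]
contact_force: [-1.0, -0.5, -0.0]
grip_width: 0.305
finger_force: 0.2
```

```bash
python3 - <<'E'
from h import *
eyes.snapshot("top")
go(0,0,0,91.8)
im=save("wrist","w6"); blobs(im)
E
```

```text
clock 5.45 at [0.5312 0.0505 0.024 ] yaw 91.87 F [-0.1306 -0.1135 -0.6748] move [-0.1103 -1.7751  0.0797] turn 0.0004055914458480932
recess [ 145    0  102   96 7153] [195.6487  45.1483] [0.4926 0.1532 0.0165]
recess [235 180  87  51 379] [286.124  197.2955] [0.534  0.0869 0.0165]
recess [382 199  26  26 527] [394.6603 211.7514] [0.587  0.0814 0.0165]
copper [176  19  36  48 896] [193.4967  42.3281] [0.4951 0.1523 0.032 ]
copper [259 217  38  25 605] [277.2579 229.043 ] [0.5301 0.0763 0.032 ]
```

View pics/w6.png

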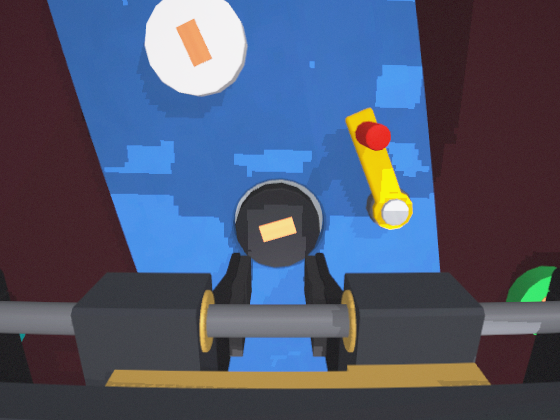

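The puck has dropped: its image is about 4% smaller, with a thin recess rim left around it. I'll back off, lift and close the fingers, then check the seat and locate the pin.

>>> send_rows([
  [-0.03,0,0],
  [-0.06,0,0],
  [-0.06,0,-0.05],
  [-0.06,0,-0.15],
  [-0.06,0,-0.25],
  [-0.06,0,-0.33],
  [-0.06,0,-0.36],
  [-0.06,0,-0.36],
], grip=[0.3,0.3,0.3,0,0,0,0,0], turn=[0,0,0,0,0,0,0,0])

```text
clock: 6.17
eef_pos: [0.5332, 0.0312, 0.1341]
tcp_rot: [[-0.031, 1.0, 0.004], [1.0, 0.031, -0.001], [-0.001, 0.004, -1.0]]
contact_force: [-0.9, 0.3, -0.5]
grip_width: 0.035
finger_force: 0.0
```

```bash
cat >> h.py <<'E'
def red(im):
    h=cv2.cvtColor(im,cv2.COLOR_RGB2HSV).astype(int)
    b=((h[...,0]<6)|(h[...,0]>174))&(h[...,1]>180)&(h[...,2]>110)
    n,l,st,c=cv2.connectedComponentsWithStats(b.astype(np.uint8))
    for i in range(1,n):
        if st[i,4]>40: print("red",st[i],c[i],at("wrist",c[i],.047))
E
python3 - <<'E'
from h import *
for _ in range(4): eyes.snapshot("top")
go(0,0,0,91.8)
im=save("wrist","w7"); blobs(im); red(im)
for q,z in [("clip_pin",.042),("clip_pivot",.02),("black_puck_center",.019),("recess",.02)]:
    for r in finder.spot_point("wrist",q)[:3]: print(q,r["uv"],round(r["confidence"],2),at("wrist",r["uv"],z))
go(.5745,.147,.13,67)
E
```

```text
clock 6.3667 at [0.5308 0.0317 0.1302] yaw 91.84 F [-0.5906  0.5864 -0.0502] move [-0.0488 -1.7708  0.4386] turn 0.00023830626536588777
recess [ 200    4   61   66 2786] [229.9185  36.5682] [0.4933 0.1546 0.0165]
recess [252 124  57  43 234] [285.3333 136.7222] [0.5343 0.0868 0.0165]
recess [344 134  18  17 223] [352.4619 141.7265] [0.5845 0.0848 0.0165]
recess [550 172  10  35 242] [555.376  189.9174] [0.7517 0.0539 0.0165]
copper [220  23  20  28 299] [229.3411  36.3512] [0.4949 0.1524 0.032 ]
copper [267 147  25  18 269] [278.9554 155.4535] [0.53  0.075 0.032]
copper [459 208  20  18 188] [468.3883 216.8511] [0.6748 0.0339 0.032 ]
copper [ 62 234  19   9 152] [ 70.7632 238.2368] [0.3704 0.0063 0.032 ]
red [327  83  18  15 201] [335.6915  90.5075] [0.5648 0.12   0.047 ]
clip_pin [334.7, 86.5] 0.85 [0.5649 0.1228 0.042 ]
clip_pivot [348.1, 140.1] 0.69 [0.581  0.0865 0.02  ]
black_puck_center [77.5, 237.1] 0.9 [0.3686 0.0023 0.019 ]
black_puck_center [466.1, 215.3] 0.89 [0.6811 0.0313 0.019 ]
black_puck_center [275.7, 155.4] 0.56 [0.5282 0.0733 0.019 ]
recess [333.3, 89.5] 0.47 [0.5679 0.1219 0.02  ]
clock 6.6167 at [0.5314 0.0323 0.1312] yaw 91.87 F [-0.2581  0.0485  0.1526] move [0.3775 0.1561 0.0039] turn 0.1381884210382228
```

View pics/w7.png

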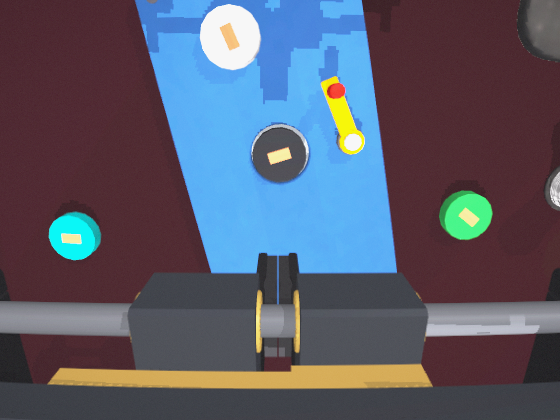

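The puck (280,153) is concentric in the recess, so it is seated. Pin is at (336,90) and pivot at (352,142). I'll move behind the pin and come down.

>>> send_rows([
  [0.13,0.05,0],
  [0.26,0.11,0],
  [0.38,0.16,0],
  [0.38,0.16,0],
  [0.38,0.16,0.08],
  [0.38,0.16,0.18],
  [0.38,0.16,0.26],
  [0.38,0.16,0.3],
], grip=[0,0,0,0,0,0,0,0], turn=[0.138,0.138,0.138,0.138,0.138,0.138,0.138,0.138])

```text
clock: 7.28
eef_pos: [0.5742, 0.1473, 0.0385]
tcp_rot: [[0.39, 0.921, -0.004], [0.921, -0.39, -0.001], [-0.003, -0.003, -1.0]]
contact_force: [0.1, -0.8, -1.0]
grip_width: 0.008
finger_force: 0.0
```

```bash
python3 - <<'E'
from h import *
for _ in range(4): eyes.snapshot("top")
for p in [(.5699,.1336),(.5629,.1289),(.5564,.1218),(.5519,.1133),(.5498,.1038),(.5503,.0942),(.5511,.0904)]: go(*p,.040,67)
E
```

```text
clock 7.4833 at [0.5765 0.148  0.0429] yaw 67.03 F [0.4326 0.0102 0.2854] move [-0.053  -0.0016  0.0096] turn 0.00014261960355573441
clock 7.4833 at [0.5765 0.148  0.0429] yaw 67.03 F [0.4326 0.0102 0.2854] move [-0.0765 -0.0169  0.0096] turn 0.00014261960355573441
clock 7.4833 at [0.5765 0.148  0.0429] yaw 67.03 F [0.4326 0.0102 0.2854] move [-0.1067 -0.0277  0.0096] turn 0.00014261960355573441
clock 7.4833 at [0.5765 0.148  0.0429] yaw 67.03 F [0.4326 0.0102 0.2854] move [-0.1387 -0.0304  0.0095] turn 0.00014261960355573441
clock 7.4833 at [0.5765 0.148  0.0429] yaw 67.03 F [0.4326 0.0102 0.2854] move [-0.1706 -0.0245  0.0095] turn 0.00014261960355573441
clock 7.4833 at [0.5765 0.148  0.0429] yaw 67.03 F [0.4326 0.0102 0.2854] move [-0.1994 -0.0105  0.0095] turn 0.00014261960355573441
clock 7.4833 at [0.5765 0.148  0.0429] yaw 67.03 F [0.4326 0.0102 0.2854] move [-0.21   -0.0031  0.0095] turn 0.00014261960355573441
```

>>> send_rows([
  [-0.03,-0.001,0.006],
  [-0.053,-0.002,0.006],
  [-0.077,-0.017,0.006],
  [-0.107,-0.028,0.006],
  [-0.139,-0.03,0.006],
  [-0.17,-0.025,0.006],
  [-0.19,-0.015,0.006],
  [-0.2,-0.01,0.006],
], grip=[0,0,0,0,0,0,0,0], turn=[0,0,0,0,0,0,0,0])

```text
clock: 8.15
eef_pos: [0.5503, 0.0914, 0.0404]
tcp_rot: [[0.392, 0.92, 0.001], [0.92, -0.392, -0.001], [-0.001, 0.001, -1.0]]
contact_force: [-0.9, 2.8, 0.5]
grip_width: 0.004
finger_force: 1.3
```

```bash
python3 - <<'E'
from h import *
eyes.snapshot("top"); eyes.snapshot("top")
go(.5511,.0904,.040,67)
save("wrist","w8")
E
```

```text
clock 8.25 at [0.5504 0.0923 0.0403] yaw 66.92 F [0.1599 1.387  0.4734] move [-0.005   0.0047  0.001 ] turn -0.00042212411457001056
```

View pics/w8.png

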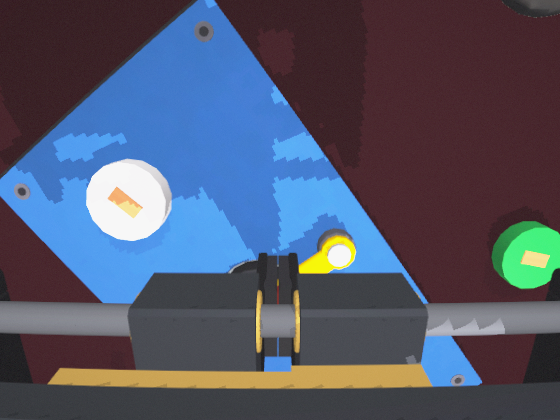

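The clip has swung round under the fingers (bar at (315,265)). I'll nudge it to the stop.

>>> send_rows([
  [-0.003,0,0],
  [-0.006,0.001,0],
  [-0.009,0.003,0],
  [-0.011,0.004,0],
  [-0.013,0.005,0],
  [-0.014,0.005,0],
  [-0.014,0.005,0],
  [-0.014,0.005,0],
], grip=[0,0,0,0,0,0,0,0], turn=[0,0,0,0,0,0,0,0])

```text
clock: 8.97
eef_pos: [0.5495, 0.0915, 0.0402]
tcp_rot: [[0.389, 0.921, 0.0], [0.921, -0.389, 0.002], [0.002, -0.001, -1.0]]
contact_force: [0.7, 6.6, -1.4]
grip_width: 0.007
finger_force: 3.3
```

Force has risen to 6.6 N, so it is at the hard stop. Retreat and check.

>>> send_rows([
  [0.04,0,0],
  [0.07,0,0],
  [0.07,0,-0.12],
  [0.07,0,-0.25],
  [0.07,0,-0.38],
  [-0.05,0,-0.45],
  [-0.17,0,-0.45],
  [-0.25,0,-0.45],
], grip=[0,0,0,0,0,0,0,0], turn=[0,0,0,0,0,0,0,0])

```text
clock: 9.63
eef_pos: [0.5207, 0.0181, 0.1769]
tcp_rot: [[0.391, 0.92, 0.003], [0.92, -0.391, -0.002], [-0.0, 0.003, -1.0]]
contact_force: [0.4, 0.3, 0.4]
grip_width: 0.003
finger_force: 0.0
```

```bash
python3 - <<'E'
from h import *
for _ in range(5): eyes.snapshot("top")
go(0,0,0,67)
im=save("wrist","w9"); red(im); blobs(im)
E
```

```text
clock 9.8833 at [0.5207 0.0211 0.1753] yaw 67.06 F [ 0.5702  0.2608 -1.2906] move [-0.7413 -1.5712  0.5837] turn 0.0003381819263779562
red [273 119  11  14 119] [278.0504 125.6639] [0.545  0.0784 0.047 ]
recess [ 513   18   43   50 1265] [531.9589  45.5107] [0.7659 0.0567 0.0165]
recess [552  22   8  37 219] [556.1507  40.2877] [0.7871 0.0532 0.0165]
recess [ 158   35   52   53 1986] [183.3595  61.4663] [0.4928 0.155  0.0165]
recess [309  89  15  16 182] [315.5824  96.5   ] [0.5826 0.0864 0.0165]
recess [240 109  40  25 108] [258.8611 114.0463] [0.533  0.0918 0.0165]
copper [172  52  21  20 191] [182.2723  61.2723] [0.4949 0.1526 0.032 ]
copper [440 108  20  13 179] [449.6983 113.9497] [0.6779 0.0323 0.032 ]
copper [254 127  18  19 179] [262.6983 136.2458] [0.5297 0.0745 0.032 ]
copper [  0 189  10  20 114] [  3.0088 200.0877] [0.2936 0.1157 0.032 ]
```

View pics/w9.png

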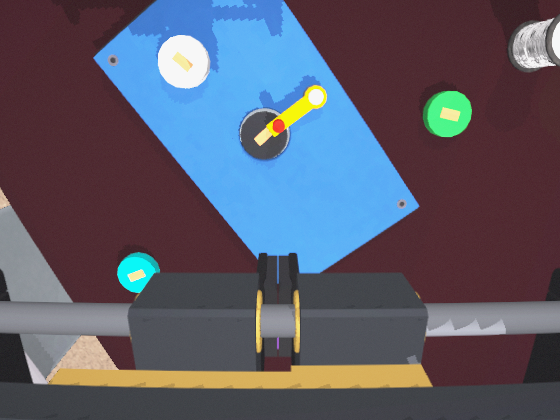

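The clip lies over the seated puck (pin at (278,126), puck at (265,134)) and the white puck has not moved. The arm is clear, so I'm handing in.

```bash
python3 -c "
from h import *
print(order.close_job())"
```

```text
the job is handed in; nothing more can be done
None
```

The black puck is seated flat in the recess with the yellow clip pushed over it to its hard stop, the white puck has not moved, and I handed the job in at about 10 s; no verdict came back.

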